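Make up the filling kit and the retouching kit

TASK

Make up the two treatment kits for the bust. Into the broad filling tray with three bays go the white filler tub and the open mixing cup, each standing upright in its own square bay, and the double-ended spatula, lying flat in the long bay; into the long narrow retouching tray go the small pigment jar, upright in the small end bay, and the flat brush, lying flat in the long bay. Set each thing down rather than dropping it, and leave the taller jar, the low tin and the stone fragment where they are.

Things in the scene. Friction and masses are not known exactly. Their poses are not given: they have to be found in the camera images.
- filling_tray: Broad, nearly square light-grey plastic tray, fixed, open on top: 200 mm (x) by 170 (y), walls 20 high, 4 thick; floor 4 thick. Origin: centre of underside. Three bays: a long one on the -y side, 192 (x) by 76 (y), centre x 0, y -43; two square ones on the +y side, each 94 (x) by 82 (y), centres x +49 and -49, y +40. Left or right of the stock, turned up to 0.3 rad.
- retouch_tray: Long narrow light-grey plastic tray, fixed, open on top: 272 mm (x) by 84 (y), walls 20 high, 4 thick; floor 4 thick. Origin: centre of underside. Two bays in line: a long one, 192 (x) by 76 (y), centre x -36, y 0; and a small one at the +x end, 68 (x) by 76 (y), centre x +98, y 0. On the other side of the stock from the filling tray, turned up to 0.3 rad.
- filler_tub: Closed white plastic tub of filler with a flat lid, diameter 58 mm, 52 mm tall, straight-sided, about 0.18 kg; the widest of the round things. Origin at the centre of its underside, z up its axis.
- mixing_cup: Small open white plastic mixing cup, rigid, nearly straight-sided: outer diameter 47 mm at the rim, 43 mm at the foot, 48 mm tall, wall 2.5 mm, about 30 g. Origin at the centre of its underside, z up its axis.
- spatula: Slim double-ended filling spatula, 170 mm long, lying flat: wooden handle in the middle (80 mm long, 13 mm wide, 13 mm high) with a narrow steel blade at either end, at most 13 mm wide. Origin at the centre of its underside, x along its length, z up. About 50 g.
- brush: Flat brush, 170 mm long, 12 high, lying flat: pale wooden handle, steel ferrule, bristles. Origin: middle of its length, on the underside; x along it towards the bristles, z up. Handle 16 wide from x -55 to +25 mm (take it there), narrower behind; ferrule and bristles 31 wide from x +25 to +85 mm. About 50 g.
- pigment_jar: The smallest glass jar on the bench (pigment), with a blue screw lid (the bigger jars in the row at the far edge are other stock), diameter 42 mm, 50 mm tall, lid as wide as the jar, about 90 g. Origin at the centre of its underside, z up its axis.
- tall_jar: Bystander: a taller, wider glass jar with the same blue screw lid, diameter 48 mm, 68 mm tall, loose. Not part of either kit. Origin at the centre of its underside.
- paste_tin: Bystander: a low closed bare-metal tin, diameter 54 mm, 32 mm tall, loose. Not part of either kit. Origin at the centre of its underside.
- stone_fragment: Bystander: a rough fragment of stone, about 50 by 35 mm and 40 mm tall, loose. Not part of either kit. Origin at the centre of its underside.
Things that resemble listed ones, but are neither listed nor needed, are in the scene too. There is more than one size of the brush; the job needs the largest.

How it is judged:
At the end, for the whole second after the job is handed in: Tub and cup upright (0.1 rad), one in each square bay of the filling tray; spatula level (0.07 rad) in its long bay; pigment jar upright in the retouching tray's end bay; brush level in its long bay; all on the bay floors and at rest. Tall jar, tin and stone within 30 mm of their starts (y of filler_tub in the frame of filling_tray between 0.025 and 0.055 m and z of each of filler_tub, mixing_cup in the frame of filling_tray below 0.008 m and angle between each of filler_tub, mixing_cup, pigment_jar's own z axis and vertical below 0.1 rad and y of mixing_cup in the frame of filling_tray between 0.019 and 0.061 m and ((x of filler_tub in the frame of filling_tray between 0.028 and 0.07 m and x of mixing_cup in the frame of filling_tray between -0.076 and -0.022 m) or (x of filler_tub in the frame of filling_tray between -0.07 and -0.028 m and x of mixing_cup in the frame of filling_tray between 0.022 and 0.076 m)) and x of spatula in the frame of filling_tray between -0.02 and 0.02 m and y of spatula in the frame of filling_tray between -0.079 and -0.007 m and z of spatula in the frame of filling_tray below 0.0185 m and angle between spatula's own x axis and vertical between 1.5 and 1.642 rad and x of pigment_jar in the frame of retouch_tray between 0.082 and 0.114 m and y of pigment_jar in the frame of retouch_tray between -0.02 and 0.02 m and z of pigment_jar in the frame of retouch_tray below 0.008 m and x of brush in the frame of retouch_tray between -0.056 and -0.016 m and y of brush in the frame of retouch_tray between -0.036 and 0.036 m and z of brush in the frame of retouch_tray below 0.0185 m and angle between brush's own x axis and vertical between 1.5 and 1.642 rad and linear speed of each of filler_tub, mixing_cup, spatula, pigment_jar, brush below 0.02 m/s and angular speed of each of filler_tub, mixing_cup, spatula, pigment_jar, brush below 0.3 rad/s and distance of each of tall_jar, paste_tin, stone_fragment from where it was at the start of the episode below 0.03 m).
It fails at once if a thing of the kits is let fall: free of the fingers with its underside more than 35 mm above the bench ((height (world z) of filler_tub above 0.035 m and contact force between filler_tub and the fingers below 0.02 N) or (height (world z) of mixing_cup above 0.035 m and contact force between mixing_cup and the fingers below 0.02 N) or (height (world z) of spatula above 0.035 m and contact force between spatula and the fingers below 0.02 N) or (height (world z) of pigment_jar above 0.035 m and contact force between pigment_jar and the fingers below 0.02 N) or (height (world z) of brush above 0.035 m and contact force between brush and the fingers below 0.02 N)).
It fails at once if the tall jar, the tin or the stone fragment is shifted by more than 30 mm (distance of any of tall_jar, paste_tin, stone_fragment from where it was at the start of the episode above 0.03 m).
It also fails if it takes over 122 s, if anything falls off the work surface, if the arm or the gripper's body presses on something with over 40 N, if the wrist force passes 120 N, or if a joint passes its speed limit or range.

ROBOT

A 7-joint arm with a two-finger parallel gripper is mounted at the origin on the work surface. World frame = base frame: x ahead of the robot, y to its left, z up, the work surface at z = 0. Lengths are in m, angles in rad, forces in N, time in s.
With the tool pointing down it reaches from about 0.4 to 0.9 m from the base axis. Payload 5.5 kg.
Tool frame: the origin (TCP) lies midway between the tips of the shut fingers; the grasp point (between the pads) lies 19 mm behind it; z points along the fingers, y is the line along which they close (so a half turn about z gives the same grasp; the last joint's range is limited). The gripper opens to 92 mm and grips with 3 to 60 N. Pads are 19 mm wide; open, the fingers measure 130 mm over their backs; the gripper's body (75 mm by 190 mm) begins 47 mm behind the grasp point.
Start: joints at [0.263, 0.501, -0.427, 1.55, 0.221, 1.138, -0.21], TCP at [0.65, 0, 0.227] pointing down, gripper open.
Joint ranges: [-2.88, 2.88], [-0.31, 2.03], [-1.54, 1.56], [0.2, 2.42], [-1.41, 4.55], [0.19, 2.02], [-2.57, 2.57]. Speed limits (rad/s): [2.57, 2.57, 3.14, 3.14, 3.14, 3.14, 3.14].

INTERFACE

Orientations are given as a rotation vector (axis times angle).
In Python, from plant import readout, viewer, bot, finder gives the robot as it stands.
- The arm moves only by the tool inch_along, called after ">>>" in YAML: its name, and indented under it one key for each argument. Schema: {"type":"object","properties":{"increments":{"type":"array","items":{"type":"object","properties":{"d":{"type":"array","items":{"type":"number"},"minItems":3,"maxItems":3},"spin":{"type":"number"}},"additionalProperties":false},"minItems":1,"maxItems":12},"jaw":{"type":"number"},"only":{"type":"string"},"quiet":{"type":"boolean"},"lines":{"type":"string"}},"required":["increments"],"additionalProperties":false}. increments is a list of rows, 1 to 12 of them, each an object with the fields d (a list: dx, dy, dz in m), spin (a turn about the tool's z in rad); a field left out counts as zero; each row is the pose to reach, as a shift and turn from the pose commanded when the call began, along the tool's axes at that moment; what a row does not reach only later rows make up. A row lasts 1/8 s, in which the tool goes at most 0.0625 m and 0.188 rad, less where a joint would pass 70% of its speed; a pose out of reach is approached as far as the arm can. jaw is the finger opening in m, set as the call begins (left out keeps the last). The fingers move at their own pace and stop on an object; the grip force is fixed at half the most. Time passes only in rows, so rows that do not move let the fingers close. The tool returns the time, the measured TCP pose, the force, the opening and the grip force at its end. only (a regular expression) keeps the lines of the reply that match it, lines (a string "A,B") keeps lines A to B, and quiet returns only ok. Input that does not fit is refused with a message, and nothing moves.
- readout.sense(): the state, without advancing time (a new reading comes with each control period).
- viewer.get_image(name): name is "scene" or "side" or "wrist"; returns a dict with "frame" (480x640x3 uint8, red, green, blue), "depth" (480x640 float32, m along the optical axis (not along the pixel's ray), 0 where there is no reading), "camera_matrix" (3x3 intrinsics, pixels), "R" (3x3) and "t" (3): a world point X has camera coordinates R X + t. Camera axes: x right, y down, z forward; pixel columns grow to the right and rows downward; lengths in m; the calibration is good to about 2 mm. A picture is of the moment at which its call begins.
- bot.hand_in(): hands the job in; it is judged then, once.
Trained networks look in a picture, given as the dict that the camera call returned (one of the last four; its "shot" number tells which), for a name from the list of things; names that differ only in an ending like _2 or _b are one class to them, and where a whole thing is asked for, a point or a joint stands for the part that bears it (a point fixed in the world has none). Each returns a list of dicts, best first, with "conf" (0 to 1); they miss things now and then, are a little off and sometimes report something else, mostly with a low value. They report only what shows in the picture. A call takes as long as a camera call. They do not tell look-alikes from the thing itself.
- finder.outline_of(name, picture): "mask" (480x640 bool, what is visible of it) and "uv" ([column, row] in pixels, amid what is visible of it).
The state is a dict: "t": time; "joint_pos": joint angles; "joint_vel": joint speeds; "joint_efforts": joint torques, N m; "position": TCP position; "tool_rot": TCP orientation; "force": force on the tool from outside, world axes, zero at the start; "moment": the same for the moment, N m; "gripper_width": finger opening in m; "gripper_force": force on a finger pad.
Only numpy, scipy, OpenCV 4.12 (cv2) and the standard library are available. Lean on these libraries where they do the work, as an engineer would, in place of code of your own. Each camera call takes 0.05 s, during which the arm holds its last target. There are 200 camera calls.

## Working session

There is one attempt and no reset: what is moved stays moved. The work goes in short steps, Python scripts to look and compute and a tool call to move; the robot and the scene stay as the last step left them, time stands still between calls to the robot, and variables do not carry over. Pictures are saved under pics/ and viewed, at most 14 in all, crops included, and the job is handed in when it is done.

```bash
ls; mkdir -p pics; cat > h.py <<'E'
import numpy as np, cv2
from plant import readout, viewer, bot, finder
def world(p, mask):
    v,u=np.nonzero(mask & (p["depth"]>0)); z=p["depth"][v,u]; K=np.array(p["camera_matrix"])
    c=np.stack([(u-K[0,2])/K[0,0]*z,(v-K[1,2])/K[1,1]*z,z],1)
    return (c-np.array(p["t"]))@np.array(p["R"]), u, v
def save(p,n,crop=None,s=1):
    f=p["frame"][...,::-1]
    if crop: f=f[crop[1]:crop[3],crop[0]:crop[2]]
    cv2.imwrite("pics/"+n,cv2.resize(f,None,fx=s,fy=s,interpolation=cv2.INTER_CUBIC))
E
python3 - <<'E'
from h import *
names="filling_tray retouch_tray filler_tub mixing_cup spatula brush pigment_jar tall_jar paste_tin stone_fragment".split()
for c in ("scene","side"):
    p=viewer.get_image(c); save(p,c+"0.png")
    print(c,"cam at",-np.array(p["R"]).T@np.array(p["t"]))
    for n in names:
        for r in finder.outline_of(n,p)[:4]:
            w,_,_=world(p,r["mask"])
            if len(w)<5: continue
            top=np.percentile(w[:,2],95); 
            print(n,round(r["conf"],2),np.round(r["uv"]),len(w),"med",np.round(np.median(w,0),3),"lo",np.round(np.percentile(w,3,0),3),"hi",np.round(np.percentile(w,97,0),3))
E
```

```text
pics
scene cam at [ 1.00670598 -0.30654276  0.77566779]
filling_tray 0.81 [175. 352.] 12858 med [ 0.526 -0.299  0.004] lo [ 0.421 -0.383  0.001] hi [ 0.626 -0.206  0.02 ]
retouch_tray 0.71 [464. 208.] 4620 med [0.53  0.324 0.006] lo [0.39  0.248 0.002] hi [0.652 0.384 0.022]
filler_tub 0.97 [409. 273.] 660 med [0.617 0.109 0.039] lo [0.592 0.092 0.004] hi [0.628 0.142 0.054]
filler_tub 0.44 [461. 207.] 4541 med [0.529 0.324 0.006] lo [0.391 0.249 0.002] hi [0.65  0.384 0.022]
mixing_cup 0.79 [313. 374.] 960 med [ 0.685 -0.131  0.025] lo [ 0.669 -0.155  0.002] hi [ 0.712 -0.112  0.049]
spatula 0.78 [335. 258.] 539 med [0.502 0.034 0.01 ] lo [ 0.494 -0.036  0.002] hi [0.507 0.115 0.015]
brush 0.9 [179. 236.] 526 med [ 0.299 -0.2    0.008] lo [ 0.267 -0.237 -0.   ] hi [ 0.335 -0.143  0.011]
brush 0.69 [316. 191.] 291 med [0.319 0.091 0.008] lo [0.297 0.063 0.001] hi [0.346 0.124 0.011]
brush 0.62 [310. 243.] 923 med [0.433 0.014 0.011] lo [ 0.417 -0.083  0.001] hi [0.454 0.071 0.014]
pigment_jar 0.81 [437. 304.] 768 med [0.693 0.11  0.048] lo [0.671 0.098 0.007] hi [0.708 0.135 0.052]
t
[... 1155 characters left out ...]
.019 0.012] lo [ 0.417 -0.084  0.001] hi [0.453 0.072 0.017]
brush 0.64 [455. 213.] 370 med [ 0.298 -0.202  0.009] lo [ 0.268 -0.237  0.002] hi [ 0.336 -0.141  0.014]
pigment_jar 0.66 [222. 235.] 512 med [0.682 0.124 0.048] lo [0.669 0.101 0.008] hi [0.705 0.137 0.055]
tall_jar 0.78 [314. 178.] 693 med [ 0.593 -0.098  0.057] lo [ 0.577 -0.128  0.006] hi [ 0.618 -0.087  0.073]
paste_tin 0.68 [287. 218.] 583 med [0.602 0.002 0.032] lo [ 0.581 -0.03   0.004] hi [0.629 0.02  0.037]
stone_fragment 0.61 [254. 202.] 432 med [0.685 0.007 0.031] lo [ 0.666 -0.013  0.005] hi [0.712 0.024 0.041]
stone_fragment 0.33 [354. 256.] 728 med [0.432 0.021 0.012] lo [ 0.417 -0.08   0.005] hi [0.453 0.073 0.017]
```

View pics/scene0.png

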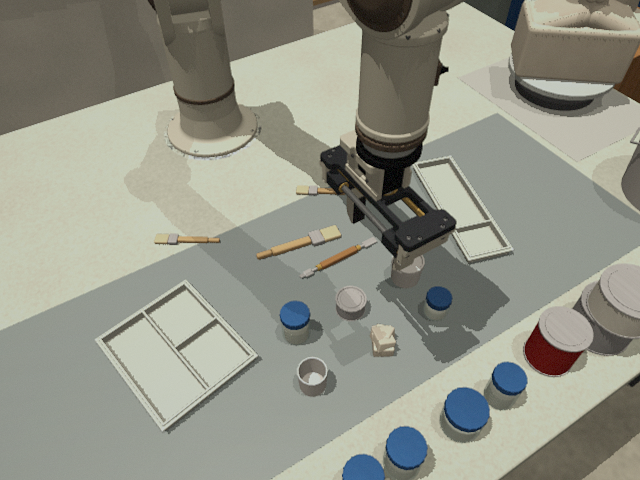

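View pics/side0.png

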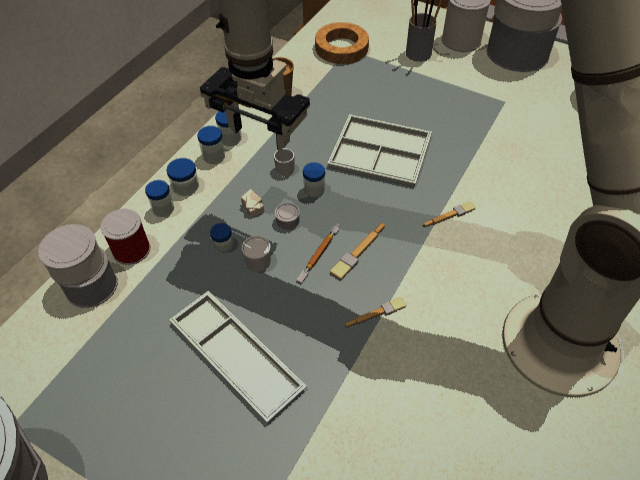

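The scene shows three brushes at (300,243), (188,239) and (316,190). The one at (300,243) is the longest, so it is the one needed. The pigment jar is the short blue-lidded one on the mat at (437,304). The others are the tall jar at (295,320) and the row of jars at the far edge. The filling tray's long bay faces -y, and the retouch tray's small bay is at +x, so both trays' axes roughly match the world's.

```bash
cat > m.py <<'E'
from h import *
from scipy.optimize import least_squares
s=readout.sense(); print("TCP",np.round(s["position"],4),"rot",np.round(s["tool_rot"],3)); print(np.round(cv2.Rodrigues(np.array(s["tool_rot"]))[0],3))
P={c:viewer.get_image(c) for c in ("scene","side")}
save(P["scene"],"crop1.png",(240,170,480,350),3)
dim=dict(filler_tub=(.029,.052),mixing_cup=(.0235,.048),pigment_jar=(.021,.05),tall_jar=(.024,.068),paste_tin=(.027,.032))
for n in "filling_tray retouch_tray filler_tub mixing_cup spatula brush pigment_jar tall_jar paste_tin".split():
    for c,p in P.items():
        rs=finder.outline_of(n,p)
        if n=="brush": rs=[r for r in rs if abs(np.median(world(p,r["mask"])[0][:,0])-.432)<.03]
        if not rs: print(n,c,"none"); continue
        w=world(p,rs[0]["mask"])[0]
        if n in dim:
            R,h=dim[n]; q=w[(w[:,2]>h-.006)&(w[:,2]<h+.008)][:,:2].astype(np.float32)
            (x,y),r=cv2.minEnclosingCircle(q); print(n,c,"circle",np.round([x,y,r],4),"want r",R,"top z",np.round(np.median(w[w[:,2]>h-.006][:,2]),4))
        else:
            q=w[w[:,2]>.013] if "tray" in n else w[w[:,2]>.003]
            q=q[np.linalg.norm(q[:,:2]-np.median(q[:,:2],0),axis=1)<.2]
            (x,y),(a,b),g=cv2.minAreaRect(q[:,:2].astype(np.float32))
            if "tray" not in n:
                d=q[:,:2]-q[:,:2].mean(0); u=np.linalg.svd(d,full_matrices=0)[2][0]; u*=np.sign(u[1]); t=d@u; nn=np.array([-u[1],u[0]])
                print(n,c,"axis yaw",round(np.arctan2(u[1],u[0]),3),"mid",np.round(q[:,:2].mean(0)+u*(t.max()+t.min())/2,4),"len",round(np.ptp(t),3),"top",np.round(np.percentile(q[:,2],90),4),
                 "width by slice",[round(float(np.ptp((d@nn)[abs(t-k)<.012])),3) for k in (-.06,-.03,0,.03,.06)],"offs",[round(float(np.median((d@nn)[abs(t-k)<.012])),3) for k in (-.06,-.03,0,.03,.06)])
            else: print(n,c,"rect",np.round([x,y,a,b],4),"ang",round(np.radians(g),3), round(np.radians(g-90),3))
E
python3 m.py
```

```text
TCP [0.65   0.     0.2267] rot [2.221 2.221 0.   ]
[[-0.  1.  0.]
 [ 1.  0.  0.]
 [ 0.  0. -1.]]
filling_tray scene rect [ 0.522  -0.2945  0.2127  0.1801] ang 0.198 -1.373
filling_tray side rect [0.6004 0.1183 0.0555 0.0595] ang 0.356 -1.215
retouch_tray scene rect [0.5184 0.3187 0.0964 0.2848] ang 1.289 -0.282
retouch_tray side rect [0.52   0.3166 0.0958 0.2846] ang 1.291 -0.28
filler_tub scene circle [0.6084 0.1173 0.0283] want r 0.029 top z 0.0498
filler_tub side circle [0.6018 0.1175 0.0316] want r 0.029 top z 0.0511
mixing_cup scene circle [ 0.6897 -0.1327  0.024 ] want r 0.0235 top z 0.0469
mixing_cup side circle [ 0.6919 -0.1345  0.0255] want r 0.0235 top z 0.0466
spatula scene axis yaw 1.573 mid [0.5016 0.0388] len 0.168 top 0.014 width by slice [0.014, 0.013, 0.014, 0.012, 0.013] offs [0.002, -0.002, -0.002, -0.002, 0.001]
spatula side axis yaw 1.576 mid [0.501  0.0387] len 0.167 top 0.0158 width by slice [0.012, 0.012, 0.014, 0.014, 0.017] offs [0.0, 0.0, 0.001, 0.0, -0.001]
brush scene axis yaw 1.407 mid [ 0.432 -0.008] len 0.17 top 0.0133 width by slice [0.016, 0.019, 0.018, 0.032, 0.032] offs [-0.001, -0.002, -0.001, -0.001, 0.0]
brush side axis yaw 1.409 mid [ 0.4302 -0.0085] len 0.169 top 0.0155 width by slice [0.014, 0.013, 0.029, 0.03, 0.029] offs [0.0, 0.001, 0.001, 0.0, -0.0]
pigment_jar scene circle [0.6878 0.1176 0.022 ] want r 0.021 top z 0.0501
pigment_jar side circle [0.6897 0.1148 0.024 ] want r 0.021 top z 0.0511
tall_jar scene circle [ 0.5982 -0.1098  0.0257] want r 0.024 top z 0.0676
tall_jar side circle [ 0.5994 -0.1094  0.026 ] want r 0.024 top z 0.069
paste_tin scene circle [ 0.6042 -0.0029  0.0272] want r 0.027 top z 0.0313
paste_tin side circle [ 0.6067 -0.0067  0.0304] want r 0.027 top z 0.0327
```

View pics/crop1.png

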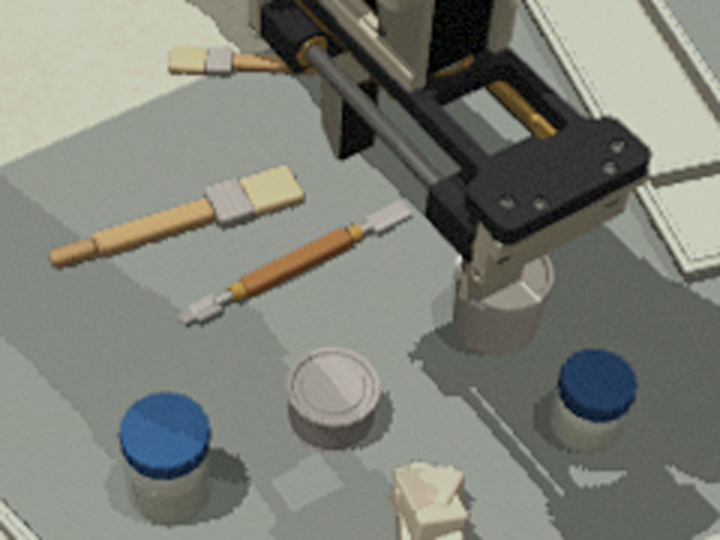

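The crop confirms both choices: the long brush at crop (180,215) and the short jar at crop (597,400). First move is to above the brush.

```bash
cat > d.py <<'E'
# usage: d.py x y z toolx_yaw -> row from measured pose
import sys; from h import *
s=readout.sense(); R=cv2.Rodrigues(np.array(s["tool_rot"]))[0]; x,y,z,w=map(float,sys.argv[1:5])
d=R.T@(np.array([x,y,z])-s["position"]); yaw=np.arctan2(R[1,0],R[0,0]); t=-(w-yaw); t=(t+np.pi/2)%np.pi-np.pi/2
print("t",s["t"],"row",np.round(d,4),"turn",round(t,3),"len",round(np.linalg.norm(d),3),"yaw",round(yaw,3),"w",round(s["gripper_width"],4),"q7",round(s["joint_pos"][6],2))
E
```

>>> inch_along:
  increments:
    - {"d":[-0.018, -0.2206, 0.147], "spin":0.163}
    - {"d":[-0.018, -0.2206, 0.147], "spin":0.163}
    - {"d":[-0.018, -0.2206, 0.147], "spin":0.163}
    - {"d":[-0.018, -0.2206, 0.147], "spin":0.163}
    - {"d":[-0.018, -0.2206, 0.147], "spin":0.163}
    - {"d":[-0.018, -0.2206, 0.147], "spin":0.163}
    - {"d":[-0.018, -0.2206, 0.147], "spin":0.163}
  jaw: 0.045

```text
t: 2.98
position: [0.4325, -0.0177, 0.0809]
tool_rot: [2.393, 2.032, 0.005]
force: [0.1, 0.4, 1.0]
gripper_width: 0.0452
gripper_force: 0.0
```

```bash
python3 d.py 0.4294 -0.018 0.004 1.408
```

```text
t 2.975 row [-0.0009 -0.0033  0.0769] turn -0.0 len 0.077 yaw 1.408 w 0.0452 q7 -0.39
```

>>> inch_along:
  increments:
    - {"d":[0, 0, 0.04]}
    - {"d":[0, 0, 0.075]}
    - {"d":[0, 0, 0.075]}
    - {"d":[0, 0, 0.075]}

```text
t: 3.48
position: [0.4312, -0.0176, 0.0058]
tool_rot: [2.394, 2.033, 0.003]
force: [0.5, -0.1, 0.4]
gripper_width: 0.0451
gripper_force: 0.0
```

>>> inch_along:
  increments:
    - {}
    - {}
    - {}
    - {}
  jaw: 0.0

```text
t: 3.98
position: [0.4296, -0.0181, 0.0052]
tool_rot: [2.394, 2.033, 0.0]
force: [-0.4, -0.4, 6.2]
gripper_width: 0.016
gripper_force: 30.0
```

>>> inch_along:
  increments:
    - {"d":[0, 0, -0.03]}
    - {"d":[0, 0, -0.085]}
    - {"d":[0, 0, -0.085]}
    - {"d":[0, 0, -0.085]}

```text
t: 4.47
position: [0.4291, -0.0183, 0.0896]
tool_rot: [2.395, 2.032, -0.0]
force: [0.1, -0.2, -0.8]
gripper_width: 0.0155
gripper_force: 30.0
```

```bash
python3 d.py 0.4942 0.3249 0.09 2.86
```

```text
t 4.475 row [ 0.3492  0.0084 -0.0005] turn -1.453 len 0.349 yaw 1.407 w 0.0155 q7 -0.38
```

>>> inch_along:
  increments:
    - {"d":[0.349, 0.008, 0], "spin":-1.453}
    - {"d":[0.349, 0.008, 0], "spin":-1.453}
    - {"d":[0.349, 0.008, 0], "spin":-1.453}
    - {"d":[0.349, 0.008, 0], "spin":-1.453}
    - {"d":[0.349, 0.008, 0], "spin":-1.453}
    - {"d":[0.349, 0.008, 0], "spin":-1.453}
    - {"d":[0.349, 0.008, 0], "spin":-1.453}
    - {"d":[0.349, 0.008, 0], "spin":-1.453}
    - {"d":[0.349, 0.008, 0], "spin":-1.453}
    - {"d":[0.349, 0.008, 0], "spin":-1.453}

```text
t: 5.72
position: [0.4932, 0.3247, 0.0885]
tool_rot: [-0.444, -3.108, 0.002]
force: [0.4, 0.8, -0.7]
gripper_width: 0.0154
gripper_force: 30.0
```

```bash
python3 d.py 0.4942 0.3249 0.0095 2.86
python3 - <<'E'
from h import *
save(viewer.get_image("side"),"a.png",(140,180,460,440),2)
E
```

```text
t 5.725 row [-0.001   0.0006  0.079 ] turn -0.002 len 0.079 yaw 2.858 w 0.0154 q7 0.21
```

View pics/a.png

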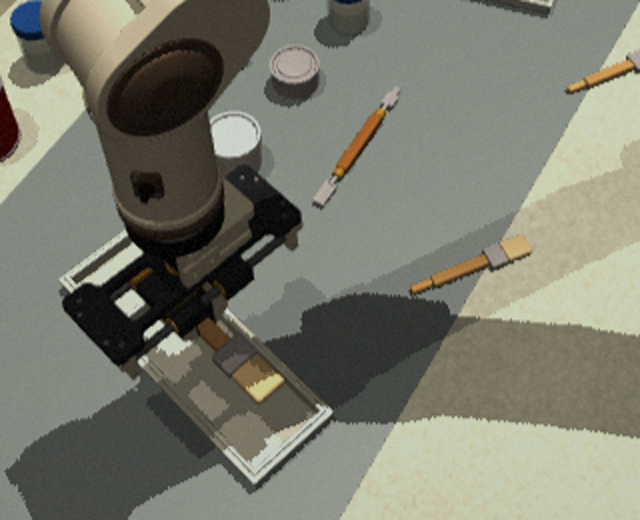

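>>> inch_along:
  increments:
    - {"d":[0, 0, 0.04]}
    - {"d":[0, 0, 0.07]}
    - {"d":[0, 0, 0.08]}
    - {"d":[0, 0, 0.08]}
    - {"d":[0, 0, 0.08]}

```text
t: 6.4
position: [0.4944, 0.3256, 0.0105]
tool_rot: [0.44, 3.11, 0.001]
force: [0.2, 0.0, -0.3]
gripper_width: 0.0158
gripper_force: 30.0
```

>>> inch_along:
  increments:
    - {}
    - {}
    - {}
  jaw: 0.024

```text
t: 6.78
position: [0.4941, 0.3251, 0.0099]
tool_rot: [0.44, 3.11, 0.0]
force: [-0.4, -0.7, 0.1]
gripper_width: 0.0236
gripper_force: 0.0
```

>>> inch_along:
  increments:
    - {"d":[0, 0, -0.03]}
    - {"d":[0, 0, -0.09]}
    - {"d":[0, 0, -0.09]}
    - {"d":[0, 0, -0.09]}

```text
t: 7.28
position: [0.4941, 0.3247, 0.0998]
tool_rot: [0.44, 3.11, -0.0]
force: [-0.3, -0.1, 0.0]
gripper_width: 0.0239
gripper_force: 0.0
```

```bash
python3 d.py 0.501 0.0387 0.09 1.575
```

```text
t 7.275 row [-0.086  -0.2729  0.0099] turn 1.285 len 0.286 yaw 2.86 w 0.0239 q7 0.22
```

>>> inch_along:
  increments:
    - {"d":[-0.086, -0.273, 0.01], "spin":1.285}
    - {"d":[-0.086, -0.273, 0.01], "spin":1.285}
    - {"d":[-0.086, -0.273, 0.01], "spin":1.285}
    - {"d":[-0.086, -0.273, 0.01], "spin":1.285}
    - {"d":[-0.086, -0.273, 0.01], "spin":1.285}
    - {"d":[-0.086, -0.273, 0.01], "spin":1.285}
    - {"d":[-0.086, -0.273, 0.01], "spin":1.285}
    - {"d":[-0.086, -0.273, 0.01], "spin":1.285}
    - {"d":[-0.086, -0.273, 0.01], "spin":1.285}
  jaw: 0.04

```text
t: 8.4
position: [0.5002, 0.0391, 0.089]
tool_rot: [-2.211, -2.23, 0.002]
force: [-0.1, -0.0, 0.6]
gripper_width: 0.0402
gripper_force: 0.0
```

>>> inch_along:
  increments:
    - {"d":[0, 0, 0.04]}
    - {"d":[0, 0, 0.085]}
    - {"d":[0, 0, 0.085]}
    - {"d":[0, 0, 0.085]}

```text
t: 8.9
position: [0.5003, 0.0392, 0.0043]
tool_rot: [-2.213, -2.228, 0.001]
force: [-0.2, -0.4, 1.2]
gripper_width: 0.0398
gripper_force: 0.0
```

>>> inch_along:
  increments:
    - {}
    - {}
    - {}
    - {}
  jaw: 0.0

```text
t: 9.4
position: [0.501, 0.0389, 0.0051]
tool_rot: [2.216, 2.227, 0.0]
force: [-1.1, -1.3, 3.0]
gripper_width: 0.0125
gripper_force: 30.0
```

>>> inch_along:
  increments:
    - {"d":[0, 0, -0.03]}
    - {"d":[0, 0, -0.085]}
    - {"d":[0, 0, -0.085]}
    - {"d":[0, 0, -0.085]}

```text
t: 9.9
position: [0.5007, 0.0386, 0.0898]
tool_rot: [2.216, 2.226, -0.0]
force: [-0.3, 0.5, -1.0]
gripper_width: 0.0125
gripper_force: 30.0
```

```bash
python3 d.py 0.5305 -0.3367 0.09 0.198
```

```text
t 9.9 row [-3.755e-01  2.800e-02 -1.000e-04] turn 1.378 len 0.376 yaw 1.576 w 0.0125 q7 -0.39
```

>>> inch_along:
  increments:
    - {"d":[-0.375, 0.028, 0], "spin":1.378}
    - {"d":[-0.375, 0.028, 0], "spin":1.378}
    - {"d":[-0.375, 0.028, 0], "spin":1.378}
    - {"d":[-0.375, 0.028, 0], "spin":1.378}
    - {"d":[-0.375, 0.028, 0], "spin":1.378}
    - {"d":[-0.375, 0.028, 0], "spin":1.378}
    - {"d":[-0.375, 0.028, 0], "spin":1.378}
    - {"d":[-0.375, 0.028, 0], "spin":1.378}
    - {"d":[-0.375, 0.028, 0], "spin":1.378}
    - {"d":[-0.375, 0.028, 0], "spin":1.378}

```text
t: 11.15
position: [0.5302, -0.3352, 0.0886]
tool_rot: [-3.125, -0.313, 0.003]
force: [-1.0, -0.2, -1.0]
gripper_width: 0.0126
gripper_force: 30.0
```

```bash
python3 d.py 0.5305 -0.3367 0.0097 0.198
python3 - <<'E'
from h import *
save(viewer.get_image("scene"),"b.png",(60,230,380,460),2)
E
```

```text
t 11.15 row [0.0002 0.0016 0.0789] turn 0.002 len 0.079 yaw 0.2 w 0.0126 q7 -0.9
```

View pics/b.png

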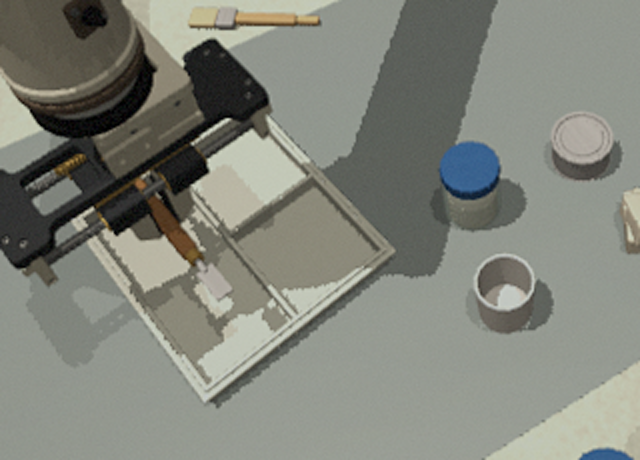

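>>> inch_along:
  increments:
    - {"d":[0, 0, 0.04]}
    - {"d":[0, 0, 0.07]}
    - {"d":[0, 0, 0.08]}
    - {"d":[0, 0, 0.08]}
    - {"d":[0, 0, 0.08]}

```text
t: 11.82
position: [0.5315, -0.3362, 0.0105]
tool_rot: [3.125, 0.311, 0.002]
force: [0.1, 0.4, -0.4]
gripper_width: 0.0127
gripper_force: 30.0
```

>>> inch_along:
  increments:
    - {}
    - {}
    - {}
  jaw: 0.022

```text
t: 12.2
position: [0.5309, -0.336, 0.0099]
tool_rot: [3.126, 0.31, 0.0]
force: [-0.1, 0.2, -0.2]
gripper_width: 0.0219
gripper_force: 0.0
```

>>> inch_along:
  increments:
    - {"d":[0, 0, -0.03]}
    - {"d":[0, 0, -0.11]}
    - {"d":[0, 0, -0.11]}
    - {"d":[0, 0, -0.11]}

```text
t: 12.7
position: [0.5318, -0.3365, 0.1214]
tool_rot: [3.124, 0.31, 0.004]
force: [0.2, -0.1, -0.6]
gripper_width: 0.0222
gripper_force: 0.0
```

```bash
python3 d.py 0.6905 -0.1335 0.09 0
```

```text
t 12.7 row [ 0.1954 -0.168   0.0315] turn 0.198 len 0.26 yaw 0.198 w 0.0222 q7 -0.9
```

>>> inch_along:
  increments:
    - {"d":[0.196, -0.168, 0.03], "spin":0.198}
    - {"d":[0.196, -0.168, 0.03], "spin":0.198}
    - {"d":[0.196, -0.168, 0.03], "spin":0.198}
    - {"d":[0.196, -0.168, 0.03], "spin":0.198}
    - {"d":[0.196, -0.168, 0.03], "spin":0.198}
    - {"d":[0.196, -0.168, 0.03], "spin":0.198}
    - {"d":[0.196, -0.168, 0.03], "spin":0.198}
  jaw: 0.075

```text
t: 13.58
position: [0.6882, -0.1354, 0.0885]
tool_rot: [3.14, -0.005, -0.004]
force: [0.7, -0.3, -0.5]
gripper_width: 0.0747
gripper_force: 0.0
```

>>> inch_along:
  increments:
    - {"d":[0, 0, 0.04]}
    - {"d":[0, 0, 0.069]}
    - {"d":[0, 0, 0.069]}
    - {"d":[0, 0, 0.069]}

```text
t: 14.08
position: [0.6903, -0.1344, 0.0219]
tool_rot: [3.141, -0.003, 0.002]
force: [0.8, -0.2, 0.6]
gripper_width: 0.0749
gripper_force: 0.0
```

>>> inch_along:
  increments:
    - {}
    - {}
    - {}
    - {}
  jaw: 0.0

```text
t: 14.58
position: [0.6904, -0.1327, 0.0214]
tool_rot: [3.141, -0.0, 0.001]
force: [-0.2, -0.4, 2.4]
gripper_width: 0.0463
gripper_force: 30.0
```

>>> inch_along:
  increments:
    - {"d":[0, 0, -0.03]}
    - {"d":[0, 0, -0.09]}
    - {"d":[0, 0, -0.09]}
    - {"d":[0, 0, -0.09]}

```text
t: 15.08
position: [0.6899, -0.1326, 0.111]
tool_rot: [3.142, -0.0, 0.001]
force: [-0.1, 0.5, -0.6]
gripper_width: 0.0462
gripper_force: 30.0
```

```bash
python3 d.py 0.5622 -0.2457 0.111 0.198
```

```text
t 15.075 row [-1.277e-01  1.131e-01 -1.000e-04] turn -0.198 len 0.171 yaw -0.0 w 0.0462 q7 -1.45
```

>>> inch_along:
  increments:
    - {"d":[-0.128, 0.113, 0], "spin":-0.198}
    - {"d":[-0.128, 0.113, 0], "spin":-0.198}
    - {"d":[-0.128, 0.113, 0], "spin":-0.198}
    - {"d":[-0.128, 0.113, 0], "spin":-0.198}
    - {"d":[-0.128, 0.113, 0], "spin":-0.198}
    - {"d":[-0.128, 0.113, 0], "spin":-0.198}

```text
t: 15.82
position: [0.5629, -0.2436, 0.11]
tool_rot: [-3.124, -0.314, 0.0]
force: [0.1, -0.2, 0.3]
gripper_width: 0.0464
gripper_force: 30.0
```

```bash
python3 d.py 0.5622 -0.2457 0.0258 0.198
```

```text
t 15.825 row [-0.0011  0.0021  0.0842] turn 0.003 len 0.084 yaw 0.201 w 0.0464 q7 -1.06
```

>>> inch_along:
  increments:
    - {"d":[0, 0, 0.04]}
    - {"d":[0, 0, 0.075]}
    - {"d":[0, 0, 0.085]}
    - {"d":[0, 0, 0.085]}
    - {"d":[0, 0, 0.085]}

```text
t: 16.45
position: [0.5631, -0.245, 0.0263]
tool_rot: [3.126, 0.312, 0.002]
force: [-0.2, -1.2, 0.1]
gripper_width: 0.0463
gripper_force: 30.0
```

```bash
python3 d.py 0.5622 -0.2457 0.0258 0.198
```

```text
t 16.45 row [-0.001   0.0005  0.0005] turn 0.001 len 0.001 yaw 0.199 w 0.0463 q7 -1.07
```

>>> inch_along:
  increments:
    - {"d":[0, 0, 0.001]}
    - {"d":[0, 0, 0.001]}
    - {"d":[0, 0, 0.001]}

```text
t: 16.82
position: [0.562, -0.2457, 0.0248]
tool_rot: [3.126, 0.31, 0.0]
force: [-0.0, 0.2, -0.3]
gripper_width: 0.0461
gripper_force: 30.0
```

>>> inch_along:
  increments:
    - {}
    - {}
    - {}
  jaw: 0.07

```text
t: 17.2
position: [0.562, -0.2456, 0.0248]
tool_rot: [-3.126, -0.31, -0.0]
force: [0.7, -0.1, 0.7]
gripper_width: 0.0686
gripper_force: 0.0
```

>>> inch_along:
  increments:
    - {"d":[0, 0, -0.03]}
    - {"d":[0, 0, -0.09]}
    - {"d":[0, 0, -0.09]}
    - {"d":[0, 0, -0.09]}

```text
t: 17.7
position: [0.5618, -0.2456, 0.1149]
tool_rot: [3.126, 0.31, 0.001]
force: [-0.6, -1.2, 0.1]
gripper_width: 0.0698
gripper_force: 0.0
```

```bash
python3 d.py 0.6045 0.1174 0.09 0
python3 - <<'E'
from h import *
p=viewer.get_image("scene"); save(p,"c.png",(60,230,480,460),1.9)
for c in ("scene","side"):
  p=viewer.get_image(c)
  for n in ("filler_tub","pigment_jar"):
    for r in finder.outline_of(n,p)[:2]:
        w=world(p,r["mask"])[0]; w=w[w[:,2]>.045]
        if len(w)>20: print(c,n,r["conf"],cv2.minEnclosingCircle(w[:,:2].astype(np.float32)),np.median(w,0))
E
```

```text
t 17.7 row [ 0.1132 -0.3476  0.0248] turn 0.198 len 0.366 yaw 0.198 w 0.0698 q7 -1.06
scene filler_tub 0.75 ((0.6005069017410278, 0.12053245306015015), 0.03130870312452316) [0.6005329  0.11938692 0.04973563]
scene pigment_jar 0.97 ((0.6881693005561829, 0.11811312288045883), 0.022253243252635002) [0.68906489 0.11676962 0.05000824]
side filler_tub 0.6 ((0.6019520163536072, 0.1188189908862114), 0.03087618760764599) [0.60130737 0.11883236 0.05064399]
side filler_tub 0.59 ((0.599606454372406, -0.10947814583778381), 0.025390412658452988) [ 0.59512041 -0.10379887  0.06824064]
side pigment_jar 0.57 ((0.6887288093566895, 0.1178075298666954), 0.022854505106806755) [0.68799201 0.11820877 0.05148894]
```

View pics/c.png

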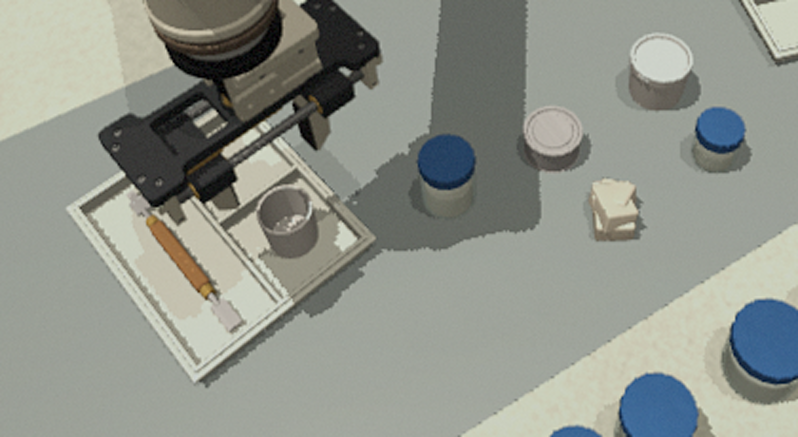

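>>> inch_along:
  increments:
    - {"d":[0.11, -0.349, 0.02], "spin":0.198}
    - {"d":[0.11, -0.349, 0.02], "spin":0.198}
    - {"d":[0.11, -0.349, 0.02], "spin":0.198}
    - {"d":[0.11, -0.349, 0.02], "spin":0.198}
    - {"d":[0.11, -0.349, 0.02], "spin":0.198}
    - {"d":[0.11, -0.349, 0.02], "spin":0.198}
    - {"d":[0.11, -0.349, 0.02], "spin":0.198}
    - {"d":[0.11, -0.349, 0.02], "spin":0.198}
    - {"d":[0.11, -0.349, 0.02], "spin":0.198}
  jaw: 0.085

```text
t: 19.18
position: [0.6013, 0.1157, 0.0945]
tool_rot: [3.14, -0.005, -0.001]
force: [1.1, -0.3, 0.5]
gripper_width: 0.0852
gripper_force: 0.0
```

```bash
python3 d.py 0.601 0.1185 0.021 0
```

```text
t 19.175 row [-0.0002 -0.0029  0.0735] turn -0.003 len 0.074 yaw -0.003 w 0.0852 q7 -1.87
```

>>> inch_along:
  increments:
    - {"d":[0, 0, 0.04]}
    - {"d":[0, 0, 0.074]}
    - {"d":[0, 0, 0.074]}
    - {"d":[0, 0, 0.074]}

```text
t: 19.68
position: [0.6021, 0.1172, 0.0218]
tool_rot: [3.142, -0.003, 0.002]
force: [0.6, -0.7, -0.6]
gripper_width: 0.0848
gripper_force: 0.0
```

>>> inch_along:
  increments:
    - {}
    - {}
    - {}
    - {}
  jaw: 0.0

```text
t: 20.18
position: [0.6016, 0.1183, 0.0214]
tool_rot: [-3.141, 0.0, -0.001]
force: [-0.8, -0.9, 4.4]
gripper_width: 0.0574
gripper_force: 30.0
```

>>> inch_along:
  increments:
    - {"d":[0, 0, -0.03]}
    - {"d":[0, 0, -0.1]}
    - {"d":[0, 0, -0.1]}
    - {"d":[0, 0, -0.1]}

```text
t: 20.68
position: [0.6013, 0.1182, 0.1211]
tool_rot: [-3.141, 0.0, -0.001]
force: [-0.7, 0.4, -2.3]
gripper_width: 0.0572
gripper_force: 30.0
```

```bash
python3 d.py 0.4661 -0.2649 0.121 0.198
```

```text
t 20.675 row [-1.351e-01  3.831e-01 -1.000e-04] turn -0.198 len 0.406 yaw -0.0 w 0.0572 q7 -1.87
```

>>> inch_along:
  increments:
    - {"d":[-0.135, 0.383, 0], "spin":-0.198}
    - {"d":[-0.135, 0.383, 0], "spin":-0.198}
    - {"d":[-0.135, 0.383, 0], "spin":-0.198}
    - {"d":[-0.135, 0.383, 0], "spin":-0.198}
    - {"d":[-0.135, 0.383, 0], "spin":-0.198}
    - {"d":[-0.135, 0.383, 0], "spin":-0.198}
    - {"d":[-0.135, 0.383, 0], "spin":-0.198}
    - {"d":[-0.135, 0.383, 0], "spin":-0.198}
    - {"d":[-0.135, 0.383, 0], "spin":-0.198}
    - {"d":[-0.135, 0.383, 0], "spin":-0.198}

```text
t: 21.92
position: [0.4664, -0.2627, 0.12]
tool_rot: [-3.124, -0.314, 0.001]
force: [1.3, 0.3, -2.2]
gripper_width: 0.0572
gripper_force: 30.0
```

```bash
python3 d.py 0.4661 -0.2649 0.0255 0.198
```

```text
t 21.925 row [-0.0007  0.0022  0.0945] turn 0.003 len 0.094 yaw 0.201 w 0.0572 q7 -0.94
```

>>> inch_along:
  increments:
    - {"d":[0, 0, 0.04]}
    - {"d":[0, 0, 0.085]}
    - {"d":[0, 0, 0.0955]}
    - {"d":[0, 0, 0.0955]}
    - {"d":[0, 0, 0.0955]}
    - {"d":[0, 0, 0.0955]}

```text
t: 22.68
position: [0.4667, -0.2647, 0.0258]
tool_rot: [3.126, 0.311, 0.001]
force: [0.5, 0.4, -1.5]
gripper_width: 0.0573
gripper_force: 30.0
```

```bash
python3 d.py 0.4661 -0.2649 0.0255 0.198
```

```text
t 22.675 row [-0.0006  0.0001  0.0003] turn 0.0 len 0.001 yaw 0.198 w 0.0573 q7 -0.95
```

>>> inch_along:
  increments:
    - {"d":[0, 0, 0.001]}
    - {"d":[0, 0, 0.0015]}
    - {"d":[0, 0, 0.0015]}

```text
t: 23.05
position: [0.4663, -0.2649, 0.024]
tool_rot: [3.126, 0.31, 0.0]
force: [0.0, 0.3, 1.9]
gripper_width: 0.058
gripper_force: 30.0
```

>>> inch_along:
  increments:
    - {}
    - {}
    - {}
  jaw: 0.075

```text
t: 23.42
position: [0.4661, -0.2648, 0.0236]
tool_rot: [-3.126, -0.31, 0.0]
force: [0.4, -0.2, 0.3]
gripper_width: 0.0746
gripper_force: 0.0
```

>>> inch_along:
  increments:
    - {"d":[0, 0, -0.03]}
    - {"d":[0, 0, -0.07]}
    - {"d":[0, 0, -0.07]}
    - {"d":[0, 0, -0.07]}

```text
t: 23.92
position: [0.4658, -0.2647, 0.0934]
tool_rot: [-3.126, -0.31, 0.0]
force: [0.8, -0.2, -1.1]
gripper_width: 0.0751
gripper_force: 0.0
```

```bash
python3 d.py 0.6885 0.1178 0.09 0
```

```text
t 23.925 row [ 0.2935 -0.3313  0.0034] turn 0.198 len 0.443 yaw 0.198 w 0.0751 q7 -0.94
```

>>> inch_along:
  increments:
    - {"d":[0.293, -0.331, 0], "spin":0.198}
    - {"d":[0.293, -0.331, 0], "spin":0.198}
    - {"d":[0.293, -0.331, 0], "spin":0.198}
    - {"d":[0.293, -0.331, 0], "spin":0.198}
    - {"d":[0.293, -0.331, 0], "spin":0.198}
    - {"d":[0.293, -0.331, 0], "spin":0.198}
    - {"d":[0.293, -0.331, 0], "spin":0.198}
    - {"d":[0.293, -0.331, 0], "spin":0.198}
    - {"d":[0.293, -0.331, 0], "spin":0.198}
    - {"d":[0.293, -0.331, 0], "spin":0.198}
    - {"d":[0.293, -0.331, 0], "spin":0.198}
  jaw: 0.07

```text
t: 25.3
position: [0.688, 0.1148, 0.0935]
tool_rot: [3.14, -0.005, -0.001]
force: [1.1, 0.2, 0.5]
gripper_width: 0.0701
gripper_force: 0.0
```

```bash
python3 d.py 0.6885 0.1178 0.021 0
```

```text
t 25.3 row [ 0.0005 -0.003   0.0725] turn -0.003 len 0.073 yaw -0.003 w 0.0701 q7 -1.82
```

>>> inch_along:
  increments:
    - {"d":[0, 0, 0.04]}
    - {"d":[0, 0, 0.072]}
    - {"d":[0, 0, 0.072]}
    - {"d":[0, 0, 0.072]}

```text
t: 25.8
position: [0.6893, 0.1168, 0.0231]
tool_rot: [-3.141, 0.002, -0.003]
force: [0.2, 0.7, 0.6]
gripper_width: 0.0698
gripper_force: 0.0
```

>>> inch_along:
  increments:
    - {}
    - {}
    - {}
    - {}
  jaw: 0.0

```text
t: 26.3
position: [0.6887, 0.1174, 0.0224]
tool_rot: [-3.142, 0.0, -0.001]
force: [-0.5, 0.5, 3.3]
gripper_width: 0.0412
gripper_force: 30.0
```

>>> inch_along:
  increments:
    - {"d":[0, 0, -0.03]}
    - {"d":[0, 0, -0.08]}
    - {"d":[0, 0, -0.08]}
    - {"d":[0, 0, -0.08]}

```text
t: 26.8
position: [0.6879, 0.1173, 0.1014]
tool_rot: [3.141, -0.0, -0.001]
force: [0.2, 0.1, -1.4]
gripper_width: 0.0413
gripper_force: 30.0
```

```bash
python3 d.py 0.613 0.2905 0.101 0.1
```

```text
t 26.8 row [-0.0749 -0.1732  0.0004] turn -0.1 len 0.189 yaw -0.0 w 0.0413 q7 -1.82
```

>>> inch_along:
  increments:
    - {"d":[-0.075, -0.173, 0], "spin":-0.1}
    - {"d":[-0.075, -0.173, 0], "spin":-0.1}
    - {"d":[-0.075, -0.173, 0], "spin":-0.1}
    - {"d":[-0.075, -0.173, 0], "spin":-0.1}
    - {"d":[-0.075, -0.173, 0], "spin":-0.1}
    - {"d":[-0.075, -0.173, 0], "spin":-0.1}

```text
t: 27.55
position: [0.614, 0.2875, 0.1006]
tool_rot: [3.136, 0.152, -0.002]
force: [0.3, -0.2, -1.7]
gripper_width: 0.0413
gripper_force: 30.0
```

```bash
python3 d.py 0.613 0.2905 0.0255 0.1
```

```text
t 27.55 row [-0.0006 -0.0033  0.0751] turn -0.003 len 0.075 yaw 0.097 w 0.0413 q7 -2.02
```

>>> inch_along:
  increments:
    - {"d":[0, 0, 0.04]}
    - {"d":[0, 0, 0.065]}
    - {"d":[0, 0, 0.0745]}
    - {"d":[0, 0, 0.076]}
    - {"d":[0, 0, 0.076]}

```text
t: 28.18
position: [0.6145, 0.2895, 0.0263]
tool_rot: [-3.138, -0.154, -0.002]
force: [-0.9, -0.2, 0.1]
gripper_width: 0.0414
gripper_force: 30.0
```

```bash
python3 d.py 0.613 0.2905 0.0255 0.1
```

```text
t 28.175 row [-0.0014 -0.0011  0.0008] turn -0.002 len 0.002 yaw 0.098 w 0.0414 q7 -2.03
```

>>> inch_along:
  increments:
    - {}
    - {}
    - {}
  jaw: 0.06

```text
t: 28.55
position: [0.6135, 0.2906, 0.0259]
tool_rot: [-3.137, -0.157, -0.001]
force: [-0.4, 0.3, 1.1]
gripper_width: 0.0595
gripper_force: 0.0
```

>>> inch_along:
  increments:
    - {"d":[0, 0, -0.03]}
    - {"d":[0, 0, -0.09]}
    - {"d":[0, 0, -0.09]}
    - {"d":[0, 0, -0.15]}
    - {"d":[0, -0.06, -0.15]}
    - {"d":[0, -0.12, -0.15]}
    - {"d":[0, -0.18, -0.15]}

```text
t: 29.42
position: [0.5951, 0.4709, 0.1755]
tool_rot: [3.138, 0.156, 0.0]
force: [1.1, 0.4, 1.0]
gripper_width: 0.0599
gripper_force: 0.0
```

```bash
sed -i '/crop1/d' m.py
cat > v.py <<'E'
from h import *
T=dict(f=(.522,-.2945,.198),r=(.519,.3177,-.281))
for c in ("scene","side"):
    p=viewer.get_image(c); save(p,c+"_end.png")
    for n,k,h in (("filler_tub","f",.056),("mixing_cup","f",.052),("spatula","f",.01),("pigment_jar","r",.054),("brush","r",.01),("tall_jar",0,.068),("paste_tin",0,.032),("stone_fragment",0,.03)):
        for r in finder.outline_of(n,p)[:3]:
            w=world(p,r["mask"])[0]; q=w[w[:,2]>h-.006][:,:2].astype(np.float32)
            if len(q)<20: continue
            (x,y),(a,b),_=cv2.minAreaRect(q); o=""
            if k:
                tx,ty,th=T[k]; o=np.round([np.cos(th)*(x-tx)+np.sin(th)*(y-ty),-np.sin(th)*(x-tx)+np.cos(th)*(y-ty)],4)
            print(c,n,round(r["conf"],2),np.round([x,y,a,b],3),"tray",o,"top",round(np.percentile(w[:,2],95),4))
E
python3 v.py
```

```text
scene filler_tub 0.64 [ 0.465 -0.264  0.057  0.058] tray [-0.05    0.0415] top 0.056
scene mixing_cup 0.63 [ 0.561 -0.244  0.046  0.046] tray [0.0484 0.0416] top 0.0519
scene spatula 0.68 [ 0.531 -0.334  0.169  0.014] tray [ 0.0014 -0.0403] top 0.0177
scene pigment_jar 0.82 [0.614 0.29  0.042 0.043] tray [ 0.0986 -0.0002] top 0.0561
scene brush 0.86 
[... 407 characters left out ...]
6
side filler_tub 0.69 [ 0.466 -0.265  0.056  0.06 ] tray [-0.0489  0.0401] top 0.0588
side filler_tub 0.27 [ 0.599 -0.111  0.049  0.047] tray [0.1112 0.1652] top 0.0719
side mixing_cup 0.9 [ 0.563 -0.247  0.044  0.049] tray [0.0501 0.0389] top 0.0542
side spatula 0.74 [ 0.535 -0.335  0.069  0.145] tray [ 0.0052 -0.0428] top 0.0216
side brush 0.89 [0.487 0.326 0.034 0.168] tray [-0.0333 -0.0012] top 0.0198
side brush 0.78 [ 0.306 -0.19   0.127  0.025] tray [-0.0636 -0.5472] top 0.0133
side brush 0.78 [0.335 0.113 0.127 0.023] tray [-0.1198 -0.2474] top 0.0131
side paste_tin 0.86 [ 0.606 -0.005  0.052  0.056] tray  top 0.0363
side stone_fragment 0.63 [0.69  0.003 0.037 0.045] tray  top 0.0413
```

View pics/scene_end.png

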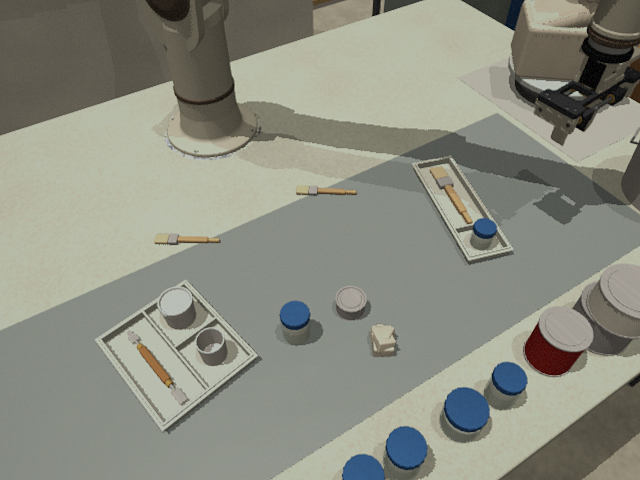

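View pics/side_end.png

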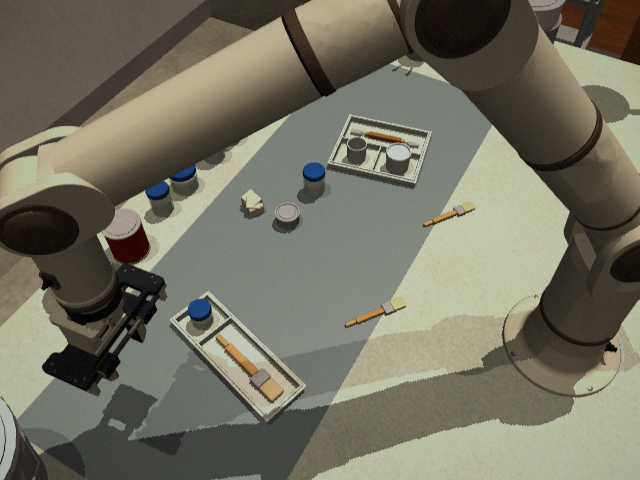

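Both views show the five items seated in their bays. The filling tray is at about (175,352) and the retouch tray at about (464,208) in the scene view. The tall jar, tin and stone haven't moved. Handing in.

```bash
python3 -c "
from plant import bot; print(bot.hand_in())"
```

```text
the job is handed in; nothing more can be done
None
```

Both kits are made up and handed in at about 30 s. In the final camera check all five items sat in their bays within about 5 mm of centre, and the tall jar, tin and stone had not moved; the hand-in returned no verdict.

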